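Clip the draw bar into the spring tester and hold it at the mark

TASK

Pick up the steel draw bar and press it straight down into the two clips of the spring tester until the sprung jaw snaps shut over it. Then, by the bar, draw the sprung carriage out of the tester until its pointer stands in line with the tip of the mark, and finish still gripping the bar and holding the carriage there, against the spring. Leave the mark, the brake pad and the spark plug where they are.

Things in the scene. Friction and masses are not known exactly. Their poses are not given: they have to be found in the camera images.
- bar_centre (a point): centre of the loose draw bar: round steel bar 14 mm thick with a square dark block (28 x 28 mm, 16 mm long) at each end; 136 mm long over all, 104 mm of bare round bar between the blocks; about 0.2 kg; lies on its blocks, axis 14 mm above the worktop. The point's y axis runs along the bar. The bar is the same either way round.
- seat (a point): where the bar's centre lies when fully home in the tester's clips: 60 mm above the worktop, moving with the carriage. y runs along the seated bar, z up, x to the spring tube: the carriage is drawn out along -x. The bar is pulled against fixed front jaws (top 81 mm above the worktop). Between the clips all within 33 mm of the bar is under 35 mm high; the block and tube behind reach 48 mm.
- mouth (a point): middle of the clips' mouth, 25 mm above seat, same axes. Two clips, each 12 mm wide, stand at y = -38 and +38 mm, 64 mm free between them for the fingers. Their sprung rear jaw has a sloped nose (top 95 mm, nose 71 mm above the worktop) that gives way to +x as the bar is pressed down (8 to 20 N) and snaps back over it. Takes the bar up to 4 mm off in x; end blocks leave 7 mm play along y.
- carriage (a joint): travel of the tester's carriage in m: 0 at rest (spring drawn in), growing to 0.085 as it is drawn out along -x of seat. The spring pulls it back with about 3 N at 0 and 8.5 N at 0.07.
- jaw (a joint): opening of the sprung rear jaw of the clips in m: 0 closed on nothing, about 0.002 closed on the seated bar (a little more until the bar is drawn against the front jaws), 0.005 to 0.0095 while the bar passes its nose, 0.011 at the most.
- pointer (a point): tip of the pointer at the carriage's right side (from the robot), 20 mm above the worktop, 80 mm to -y and 19 mm to -x of seat; moves with the carriage. Same axes as seat.
- mark (a point): tip of the mark: a small pointed steel rider (16 mm wide, 20 mm long, round screw head) on the scale rail at the tester's right side; its tip faces the pointer's path, 4 mm away. Held on the rail by friction. Same axes as seat: the pointer stands at the mark when both have the same x in these axes.
- brake_pad: bystander: dark brake pad 55 x 90 x 13 mm lying on the worktop; origin at the centre of its underside.
- spark_plug: bystander: spark plug about 69 x 42 x 20 mm lying on the worktop; origin at the centre of its underside.
- fabric_bin_1: obstacle that never moves: open grey storage bin, about 295 mm deep (x), 285 mm wide (y) and 254 mm high, behind the bar's place and left of the tester; origin at the centre of its underside. A second bin like it stands left of this one, centre 0.36 m further to +y. Carry the bar round or over them.

How it is judged (in metres and radians):
On the way:
1. the draw bar is fully home in the clips with the sprung jaw shut over it, the carriage still less than 25 mm out (x of bar_centre in the frame of seat between -0.004 and 0.005 m and z of bar_centre in the frame of seat between -0.004 and 0.004 m and y of bar_centre in the frame of seat between -0.012 and 0.012 m and value of joint jaw below 0.0045 m and value of joint carriage below 0.025 m), for 0.1 s.
At the end, for the whole second after the job is handed in: the pointer stands within 5 mm of the mark along the travel and at rest, the bar is still home in the clips (within 4 to 5 mm of the seat in x and z, 12 mm along y) under the shut jaw (opening under 4.5 mm), and the fingers hold the bar with more than 2 N (x of pointer in the frame of mark between -0.005 and 0.005 m and velocity of joint carriage between -0.01 and 0.01 m/s and x of bar_centre in the frame of seat between -0.004 and 0.005 m and z of bar_centre in the frame of seat between -0.004 and 0.004 m and y of bar_centre in the frame of seat between -0.012 and 0.012 m and value of joint jaw below 0.0045 m and contact force between the fingers and draw_bar above 2 N); the arm keeps its last pose, push and grip.
It fails at once if the mark is pushed along its rail (more than 4 mm) (distance of mark from where it was at the start of the episode above 0.004 m).
It fails at once if the brake pad or the spark plug is shifted by more than 30 mm (distance of any of brake_pad, spark_plug from where it was at the start of the episode above 0.03 m).
It also fails if it takes over 54 s, if anything falls off the work surface, if the arm or the gripper's body presses on something with over 40 N, if the wrist force passes 120 N, or if a joint passes its speed limit or range.

ROBOT

A 7-joint arm with a two-finger parallel gripper is mounted at the origin on a cart in front of the work surface, level with it; the furniture and walls round the work are solid. World frame = base frame: x ahead of the robot, y to its left, z up, the work surface at z = 0. Lengths are in mm, angles in rad, forces in N, time in s.
With the tool pointing down it reaches from about 400 to 875 mm from the base axis. Payload 6.5 kg.
Tool frame: the origin (TCP) lies between the finger pads; the fingertips stand 22 mm ahead of it and the grasp point (between the pads) lies 3 mm ahead of it; z points along the fingers, x is the direction in which the jaws open and shut, and the axes are right-handed (so a half turn about z gives the same grasp; the last joint's range is limited). The gripper opens to 85 mm and grips with 20 to 120 N. Pads are 22 mm wide; open, the fingers measure 114 mm over their backs; the gripper's body (76 mm by 85 mm) begins 54 mm behind the grasp point. The pads swing forward as they close: fully open they stand 13 mm farther back than shut.
Start: joints at [-1.277, 0.536, -0.004, 1.538, 0.003, 1.067, -0.071], TCP at [228.851, 608.373, 253.29] pointing down, gripper open.
Joint ranges: [-2.7, 2.7], [-0.37, 2.16], [-1.27, 1.26], [0.24, 2.4], [-1.31, 4.45], [0.19, 1.91], [-2.76, 2.76]. Speed limits (rad/s): [2.39, 2.39, 3.14, 3.14, 3.14, 3.14, 3.14].

INTERFACE

Orientations are given as a rotation vector (axis times angle).
In Python, from cell import robot gives the robot as it stands.
- The arm moves only by the tool step_arm, never from a script. Its argument "moves" is a list that holds one entry, the list of rows, each a list of 7 numbers: the gripper's target within -1 to 1 (fully open at 1, half-way at 0, shut at -1), then the shift along the tool's x, y, z in mm, then the turn, a rotation vector about the tool's x, y, z in degrees. A call has exactly 10 rows; each row is the pose to reach, as a shift and turn from the pose measured when the call began, along the tool's axes at that moment; what a row does not reach only later rows make up. A row lasts 1/8 s, in which the tool goes at most 62.5 mm and 10.7 degrees, less where a joint would pass 70% of its speed; a pose out of reach is approached as far as the arm can. A call with a gripper value outside its range is refused whole. The fingers move at their own pace and stop on an object; "squeeze" is the grip in N (left out, the last holds). Time passes only in rows, so rows that repeat a pose let the fingers close, or fill a call up. It gives the time, the measured TCP pose, the force and the opening at its end, in the units of the state.
- robot.state(): the state, without advancing time (a new reading comes with each control period).
- robot.get_image(name): name is "scene" or "top"; returns the picture (400x640x3 uint8, red, green, blue); there is no depth.
- robot.camera_params(name): a dict with "fovy" (degrees; the focal length in pixels is half the picture's height over the tangent of half this angle, whatever the lens; pixels are square), "cx", "cy" (the principal point, pixels), "k1" (the pictures are not rectified: a ray, as slopes to the right and down, at radius r is drawn at 1 + k1 r^2 times it, then the intrinsics apply), "rvec" (rotation vector, rad) and "tvec" (3), from world to camera coordinates, as OpenCV has them. Camera axes: x right, y down, z forward; pixel columns grow to the right and rows downward; lengths in mm; the calibration is good to about 2 mm. A picture is of the moment at which its call begins. camera_params takes no time and is no camera call.
- robot.sign_off(): hands the job in, once; it reports no verdict.
The state is a dict: "t": time; "q": joint angles; "joint_velocities": joint speeds; "joint_efforts": joint torques, N m; "eef_pos": TCP position; "tcp_rot": TCP orientation; "ft_force": force on the tool from outside, world axes, zero at the start; "moment": the same for the moment, N m; "grip_width": finger opening in mm.
Only numpy, scipy, OpenCV 4.12 (cv2) and the standard library are available. Lean on these libraries where they do the work, as an engineer would, in place of code of your own. Each camera call takes 0.05 s, during which the arm holds its last target.

## Working session

There is one attempt and no reset: what is moved stays moved. The work goes in short steps, Python scripts to look and compute and a tool call to move; the robot and the scene stay as the last step left them, time stands still between calls to the robot, and variables do not carry over. Pictures are saved under pics/ and viewed, and the job is handed in when it is done.

Besides the shell and the picture viewer there is one more tool, called after "Call:" as name(argument=value, ...), one argument or row to a line, values as JSON. step_arm: Moves the arm, as the interface text tells. Its arguments: {"type":"object","properties":{"moves":{"type":"array","items":{"type":"array","items":{"type":"array","items":{"type":"number"}}}},"squeeze":{"type":"number"}},"required":["moves"]}

```bash
ls; mkdir -p pics; python3 - <<'E'
from cell import robot
import cv2
print(robot.state())
for n in("scene","top"):
    cv2.imwrite(f"pics/{n}0.png",robot.get_image(n)[:,:,::-1]); print(n,robot.camera_params(n))
E
```

```text
pics
{'t': 0.0, 'q': array([-1.27722709,  0.53718789, -0.00445247,  1.53885347,  0.00256715,
        1.06735099, -0.07120064]), 'joint_velocities': array([-5.85757898e-04, -4.34584893e-04, -5.62615422e-04,  1.11416188e-03,
        1.83762277e-04,  1.35016588e-05, -1.01293223e-04]), 'joint_efforts': array([ 6.06171488e-04, -5.83411396e+01,  1.04908369e+00, -2.59104162e+01,
        1.23555426e-02,  9.70682537e-03, -8.45326582e-06]), 'eef_pos': array([228.6242424 , 607.82088918, 252.4065258 ]), 'tcp_rot': array([ 2.58208461e+00,  1.78760668e+00, -2.22756906e-03]), 'ft_force': array([ 0.54705354, -0.08537488,  0.20362546]), 'moment': array([-0.01311632, -0.00464256, -0.00637504]), 'grip_width': 85.47831654370945}
scene {'fovy': 51.36497459731164, 'cx': 322.1441269450397, 'cy': 196.64115576182488, 'k1': -0.1012235994823761, 'rvec': array([ 2.07733714, -0.80657948,  0.43620014]), 'tvec': array([-549.08354622,  214.06554193,  752.06980705])}
top {'fovy': 53.117057904189956, 'cx': 318.4027966040674, 'cy': 204.21396804052966, 'k1': 0.003439912187759867, 'rvec': array([ 2.09746266, -2.16135052,  0.1922552 ]), 'tvec': array([-195.00486281,  561.91342361,  842.04341509])}
```

View pics/scene0.png

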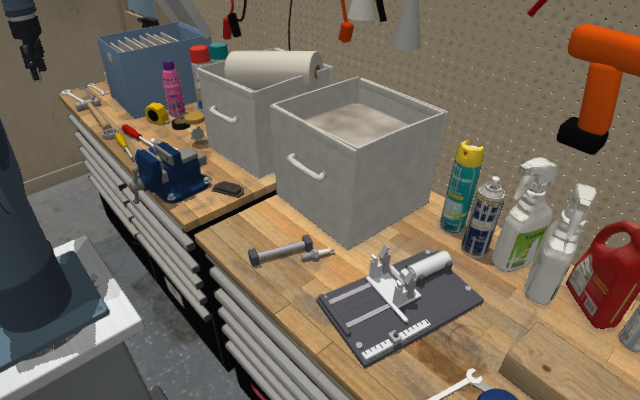

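View pics/top0.png

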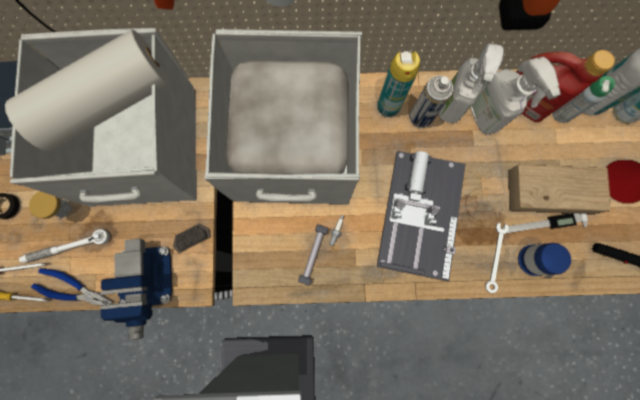

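The scene view shows the bar at about (280,250), the plug at (317,254) and the tester at (400,300). In the top view, the bar runs from (321,230) to (306,280) and the tester is centred near (420,215). I'll zoom in next.

```bash
cat > h.py <<'E'
import numpy as np, cv2
from cell import robot
def cam(n):
    p=robot.camera_params(n); f=200/np.tan(np.radians(p['fovy']/2))
    K=np.array([[f,0,p['cx']],[0,f,p['cy']],[0,0,1.]]); D=np.array([p['k1'],0,0,0,0.])
    return K,D,np.array(p['rvec']),np.array(p['tvec'])
def ray(n,uv):
    K,D,r,t=cam(n); R=cv2.Rodrigues(r)[0]
    x=cv2.undistortPoints(np.array(uv,float).reshape(-1,1,2),K,D).reshape(-1,2)
    d=np.c_[x,np.ones(len(x))]@R; return -R.T@t,d
def plane(n,uv,z):
    c,d=ray(n,uv); return c+d*((z-c[2])/d[:,2])[:,None]
def two(a,b):
    (c1,d1),(c2,d2)=ray('scene',a),ray('top',b); out=[]
    for u,v in zip(d1,d2):
        s=np.linalg.lstsq(np.c_[u,-v],c2-c1,rcond=None)[0]
        p,q=c1+s[0]*u,c2+s[1]*v; out.append(np.r_[(p+q)/2,np.linalg.norm(p-q)])
    return np.array(out)
def proj(n,P):
    K,D,r,t=cam(n); return cv2.projectPoints(np.array(P,float).reshape(-1,1,3),r,t,K,D)[0].reshape(-1,2)
def crop(im,x0,y0,x1,y1,s,fn):
    cv2.imwrite(fn,cv2.resize(im[y0:y1,x0:x1,::-1],None,fx=s,fy=s,interpolation=cv2.INTER_CUBIC))
E
python3 - <<'E'
from h import *
a=cv2.imread('pics/top0.png')[:,:,::-1];b=cv2.imread('pics/scene0.png')[:,:,::-1]
crop(a,370,140,470,290,4,'pics/t_tester.png')
crop(a,290,205,360,295,6,'pics/t_bar.png')
crop(b,310,235,490,365,4,'pics/s_tester.png')
crop(b,240,225,340,275,8,'pics/s_bar.png')
E
```

```text
(no output)
```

View pics/t_tester.png

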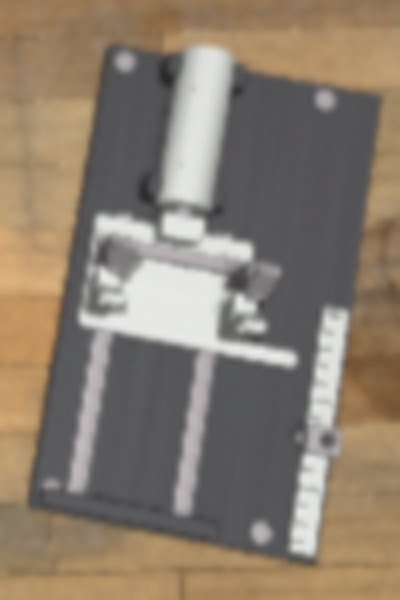

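View pics/t_bar.png

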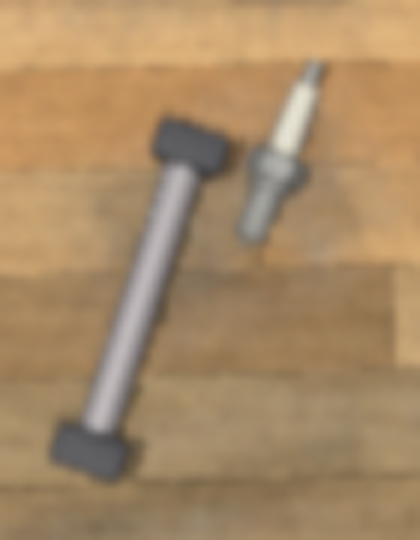

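View pics/s_tester.png

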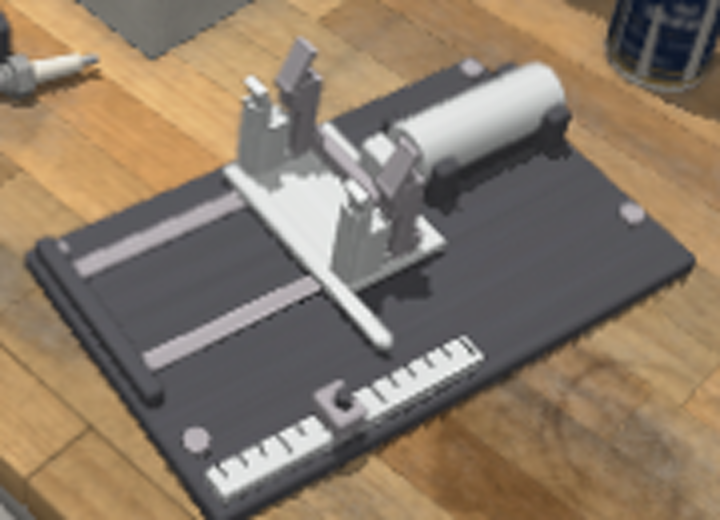

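View pics/s_bar.png

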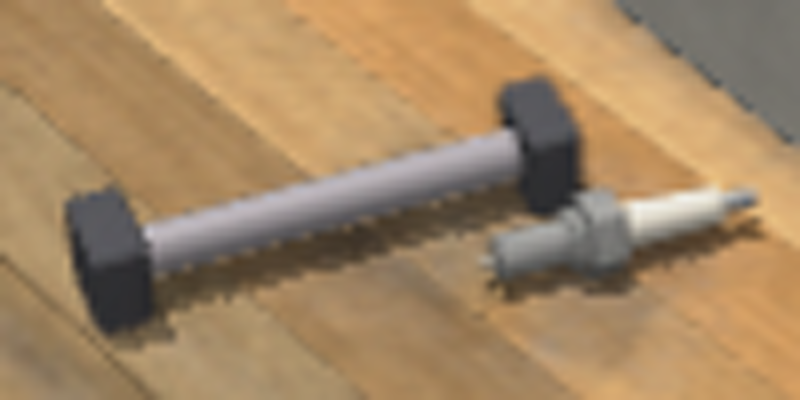

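```bash
python3 - <<'E'
from h import *
for n in('scene','top'):print(n,ray(n,[[320,200]])[0].round(0))
def T(p,x0,y0,s):return [((u+.5)/s-.5+x0,(v+.5)/s-.5+y0) for u,v in p]
top=lambda *p:T(p,370,140,4); sc=lambda *p:T(p,310,235,4)
def ang(P):d=P[1]-P[0];return np.degrees(np.arctan2(d[1],d[0])).round(2),np.linalg.norm(d).round(1)
pl=plane
# directions of x (bottom->top)
print('plate L',ang(pl('top',top((30,508),(110,46)),10)),'plate R',ang(pl('top',top((316,562),(380,96)),10)))
print('scale L',ang(pl('top',top((290,553),(330,308)),12)),'rails',ang(pl('top',top((77,490),(100,335)),10)),ang(pl('top',top((184,513),(206,350)),10)))
print('tube',ang(pl('top',top((187,190),(208,52)),40)))
print('crossbar(y)',ang(pl('top',top((290,363),(85,323)),20)))
print('pointer', two(sc((386,345)),top((296,358))).round(1), pl('top',top((296,358)),20).round(1),pl('scene',sc((386,345)),20).round(1))
print('mark', two(sc((316,402)),top((298,438))).round(1), pl('top',top((298,438)),20).round(1),pl('scene',sc((316,402)),20).round(1))
# masks bar
for n,bx in(('top',(295,220,328,290)),('scene',(245,232,316,270))):
    im=cv2.imread(f'pics/{n}0.png'); x0,y0,x1,y1=bx; c=im[y0:y1,x0:x1]
    hsv=cv2.cvtColor(c,cv2.COLOR_BGR2HSV); 
    m=((hsv[...,1]<45)&(hsv[...,2]>110)).astype(np.uint8); k,l,st,ce=cv2.connectedComponentsWithStats(m); print(n,'bar',[(s[4],(q+[x0,y0]).round(1)) for s,q in zip(st[1:],ce[1:]) if s[4]>15])
    m=((hsv[...,2]<90)&(hsv[...,1]<70)).astype(np.uint8);k,l,st,ce=cv2.connectedComponentsWithStats(m); print('blocks',[(s[4],(q+[x0,y0]).round(1)) for s,q in zip(st[1:],ce[1:]) if s[4]>15])
B=T([(180,165),(103,430)],290,205,6); S=T([(522,152),(150,250)],240,225,8)
print('bar ends',pl('top',B,14).round(1),ang(pl('top',B,14)),two(S,B).round(1))
E
```

```text
scene [  63. -722.  622.]
top [ 398. -207.  928.]
plate L (np.float64(-13.09), np.float64(278.0)) plate R (np.float64(-12.88), np.float64(276.9))
scale L (np.float64(-14.17), np.float64(142.6)) rails (np.float64(-11.98), np.float64(90.1)) (np.float64(-11.9), np.float64(94.3))
tube (np.float64(-12.57), np.float64(83.0))
crossbar(y) (np.float64(77.08), np.float64(118.2))
pointer [[ 494.  -493.8   23.3    1.7]] [[ 495.  -495.5   20. ]] [[ 495.6 -492.1   20. ]]
mark [[ 448.9 -491.5   22.     1.7]] [[ 449.6 -492.7   20. ]] [[ 449.4 -490.3   20. ]]
top bar [(np.int32(275), array([312.9, 254.1]))]
blocks [(np.int32(18), array([325.2, 231.3])), (np.int32(18), array([309.2, 279.7]))]
scene bar [(np.int32(219), array([281. , 248.9])), (np.int32(72), array([308.9, 253.6]))]
blocks [(np.int32(77), array([307.6, 245.6])), (np.int32(93), array([253.6, 259.8])), (np.int32(21), array([309.5, 258.1]))]
bar ends [[ 497.3 -212.7   14. ]
 [ 398.6 -180.8   14. ]] (np.float64(162.1), np.float64(103.7)) [[ 498.2 -213.5   15.8    2.7]
 [ 399.2 -181.4   19.7    1.5]]
```

```bash
python3 - <<'E'
from h import *
# bin1 front rim corners (z254) and front bottom (z0)
print(plane('top',[[210,182],[357,182],[15,178],[155,182]],254).round(0)); print(plane('top',[[215,203],[352,203]],0).round(0))
ex=np.array([.9748,-.2233,0]);ey=np.array([.2233,.9748,0]);s=np.array([531.4,-420.2,60])
pts={'ft+':s+38*ey-7*ex+[0,0,21],'ft-':s-38*ey-7*ex+[0,0,21],'rt+':s+38*ey+12*ex+[0,0,35],'rt-':s-38*ey+12*ex+[0,0,35],'ptr':s-80*ey-19*ex-[0,0,40],'seat':s,'mk':s-84*ey-64*ex-[0,0,40]}
for n,(x0,y0,w) in(('top',(370,140,0)),('scene',(310,235,0))):
    im=cv2.imread(f'pics/{n}0.png'); x1,y1=((470,290) if n=='top' else (490,365))
    c=cv2.resize(im[y0:y1,x0:x1],None,fx=4,fy=4,interpolation=cv2.INTER_CUBIC)
    for k,p in pts.items():
        u=proj(n,p)[0]; q=((u-[x0,y0]+.5)*4-.5).round().astype(int); cv2.drawMarker(c,tuple(map(int,q)),(0,0,255),0,10,1); cv2.putText(c,k,(int(q[0])+5,int(q[1])),0,.4,(0,0,255),1)
    cv2.imwrite(f'pics/{n}_chk.png',c)
E
```

```text
[[ 564.  -25.  254.]
 [ 556. -279.  254.]
 [ 581.  312.  254.]
 [ 567.   70.  254.]]
[[ 575.   32.    0.]
 [ 565. -291.    0.]]
```

View pics/top_chk.png

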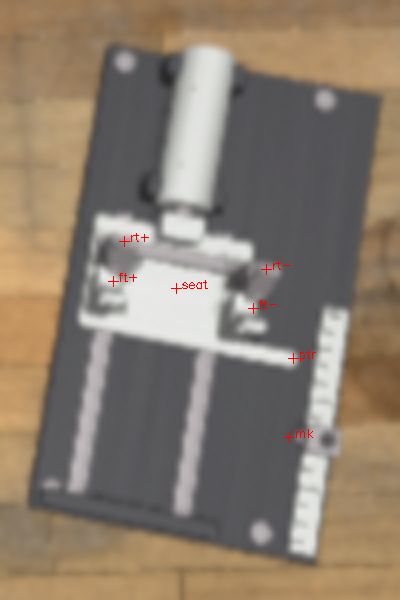

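View pics/scene_chk.png

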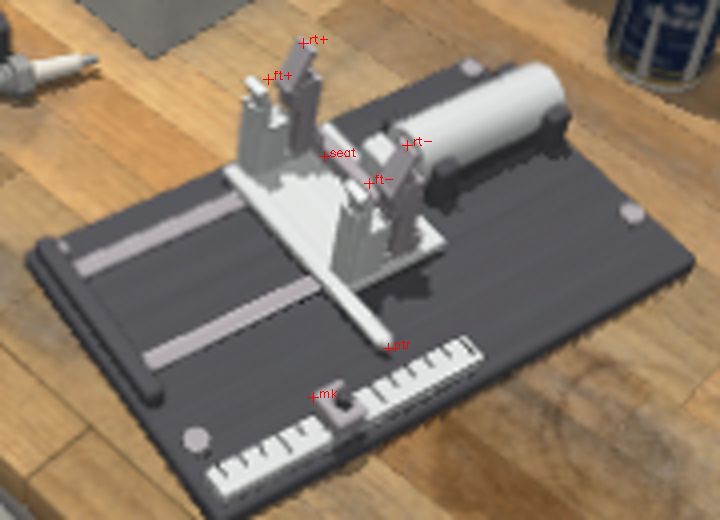

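Measured values agree with the given sizes: bar bare length is 103.7 mm against 104, and the pointer height is about 20 mm. That gives bar centre (448,-197) with its axis at -17.9°. The seat is at about (531,-420) with x at -12.9°, and the mark is about 45 mm out from the pointer. Next I'll compute the swing path in tool axes.

```bash
cat >> h.py <<'E'
from scipy.spatial.transform import Rotation as Ro
def yawdeg():
    M=Ro.from_rotvec(robot.state()['tcp_rot']).as_matrix(); return np.degrees(np.arctan2(M[1,1],M[0,1]))
def sh(W,yaw=None):
    "world targets -> tool shifts; yaw target of tool y -> turn rotvec"
    s=robot.state(); M=Ro.from_rotvec(s['tcp_rot']); W=np.atleast_2d(np.array(W,float))
    print('tool shifts\n',M.inv().apply(W-s['eef_pos']).round(1))
    if yaw is not None:
        a=np.radians(yaw); y=np.array([np.cos(a),np.sin(a),0]); z=np.array([0,0,-1.]); x=np.cross(y,z)
        T=Ro.from_matrix(np.c_[x,y,z]); print('turn',(M.inv()*T).as_rotvec(degrees=True).round(2))
E
python3 - <<'E'
from h import *
W=[]
az0=69.4
for i in range(1,17):
    f=i/16; az=np.radians(69.4+(-23.7-69.4)*f); r=607+43*(0) ; r=650+(489-650)*min(1,f*2.2); z=252+120*min(1,f*3)
    W.append([r*np.cos(az),r*np.sin(az),z])
sh(W,-17.9); print(np.round(W))
E
```

```text
tool shifts
 [[ -24.8   63.5  -22. ]
 [ -56.2  122.   -44.4]
 [ -92.8  174.9  -66.9]
 [-133.8  221.7  -89.3]
 [-178.3  262.1 -111.7]
 [-225.5  295.9 -119.1]
 [-274.4  322.9 -119.1]
 [-313.3  354.9 -119. ]
 [-351.   387.2 -118.9]
 [-391.8  415.5 -118.9]
 [-435.2  439.5 -118.8]
 [-480.9  458.9 -118.7]
 [-528.3  473.7 -118.6]
 [-576.9  483.6 -118.6]
 [-626.3  488.4 -118.5]
 [-676.   488.3 -118.4]]
turn [ 0.    0.09 -2.71]
[[ 279.  562.  274.]
 [ 323.  512.  297.]
 [ 360.  460.  320.]
 [ 389.  405.  342.]
 [ 411.  349.  364.]
 [ 426.  293.  372.]
 [ 434.  237.  372.]
 [ 451.  190.  372.]
 [ 468.  143.  372.]
 [ 480.   95.  372.]
 [ 487.   46.  372.]
 [ 489.   -4.  372.]
 [ 486.  -53.  372.]
 [ 478. -102.  372.]
 [ 465. -150.  372.]
 [ 448. -197.  372.]]
```

Call:
step_arm(
  moves=[
    [[1, -20, 50, -25, 0, 0, 0], [1, -48, 98, -50, 0, 0, -1], [1, -80, 145, -75, 0, 0, -1], [1, -118, 190, -100, 0, 0, -2], [1, -160, 230, -115, 0, 0, -2], [1, -205, 265, -119, 0, 0, -2.7], [1, -252, 300, -119, 0, 0, -2.7], [1, -300, 335, -119, 0, 0, -2.7], [1, -345, 372, -119, 0, 0, -2.7], [1, -391, 412, -119, 0, 0, -2.7]],
  ],
)

```text
t: 1.35
eef_pos: [476.7, 95.3, 372.1]
tcp_rot: [2.539, 1.849, -0.002]
ft_force: [1.2, -0.3, -0.4]
grip_width: 85.3
```

Call:
step_arm(
  moves=[
    [[1, -52, 22, 0, 0, 0, 0], [1, -108, 38, 0, 0, 0, 0], [1, -164, 50, 0, 0, 0, 0], [1, -220, 58, 10, 0, 0, 0], [1, -265, 62, 50, 0, 0, 0], [1, -287, 62.4, 100, 0, 0, 0], [1, -287, 62.4, 155, 0, 0, 0], [1, -287, 62.4, 210, 0, 0, 0], [1, -287, 62.4, 255, 0, 0, 0], [1, -287, 62.4, 262, 0, 0, 0]],
  ],
)

```text
t: 2.6
eef_pos: [445.7, -196.5, 108.1]
tcp_rot: [-2.537, -1.847, 0.008]
ft_force: [0.4, -0.2, 0.8]
grip_width: 85.5
```

```bash
python3 - <<'E'
from h import *
crop(robot.get_image('scene'),200,170,400,290,4,'pics/s1.png');crop(robot.get_image('top'),270,180,370,300,5,'pics/t1.png')
s=robot.state();print(s['t'],s['eef_pos'],s['ft_force'],s['q'],yawdeg())
for n,x0,y0,k in(('scene',200,170,4),('top',270,180,5)): print(n,((proj(n,[s['eef_pos']]+[[448,-197,14]])-[x0,y0])*k).round())
sh([448,-197,26],-17.9)
E
```

```text
2.7 [ 447.80415821 -197.42184832  110.61345755] [-0.07529798 -0.01412621 -0.13458676] [ 0.00499335  0.52055842  0.39827615  2.07443938 -0.34092469  0.60942638
  1.8968227 ] -17.8896622765273
scene [[317. 181.]
 [325. 324.]]
top [[215. 357.]
 [217. 370.]]
tool shifts
 [[ 0.6  0.1 84.6]]
turn [-0.05  0.09  0.01]
```

View pics/s1.png

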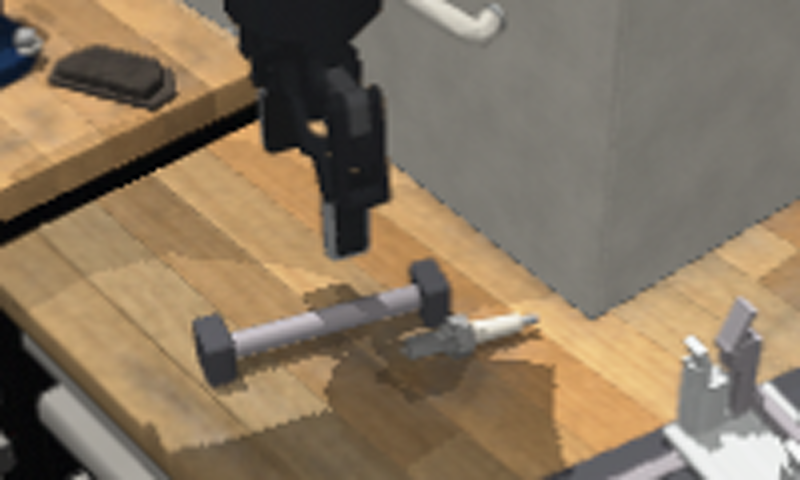

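View pics/t1.png

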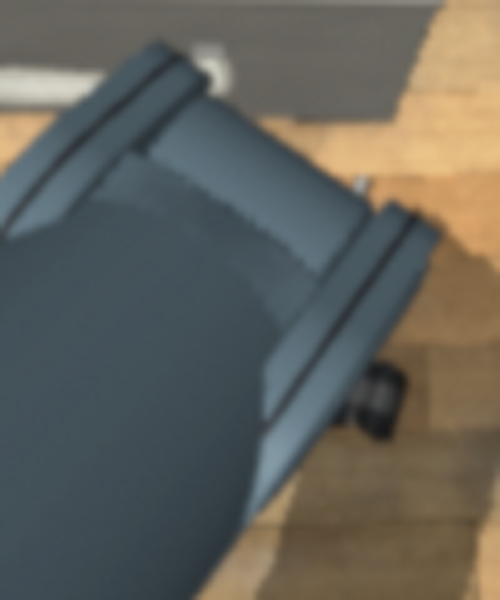

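The scene crop shows the open fingers above the middle of the bar (crop 325,330), and the spark plug is clear of the fingers. Descending to grip.

Call:
step_arm(
  moves=[
    [[1, 0.5, 0, 40, 0, 0, 0], [1, 0.5, 0, 70, 0, 0, 0], [1, 0.5, 0, 82, 0, 0, 0], [1, 0.5, 0, 85.5, 0, 0, 0], [-1, 0.5, 0, 85.5, 0, 0, 0], [-1, 0.5, 0, 85.5, 0, 0, 0], [-1, 0.5, 0, 85.5, 0, 0, 0], [-1, 0.5, 0, 85.5, 0, 0, 0], [-1, 0.5, 0, 85.5, 0, 0, 0], [-1, 0.5, 0, 85.5, 0, 0, 0]],
  ],
  squeeze=80,
)

```text
t: 3.95
eef_pos: [448.1, -197.1, 25.7]
tcp_rot: [2.54, 1.848, -0.002]
ft_force: [-0.9, 1.3, 7.5]
grip_width: 11.2
```

```bash
python3 - <<'E'
from h import *
crop(robot.get_image('scene'),200,170,400,290,4,'pics/s2.png')
s=robot.state();print(s['t'],s['eef_pos'],s['ft_force'],s['grip_width'],s['q'],yawdeg())
E
```

```text
4.0 [ 448.0947     -197.08471702   25.68462836] [-0.92588715  0.26445985  6.98565595] 11.117504900621585 [ 0.09275847  0.68126869  0.28797668  2.083722   -0.43678093  0.43388204
  1.97746948] -17.93305945179722
```

View pics/s2.png

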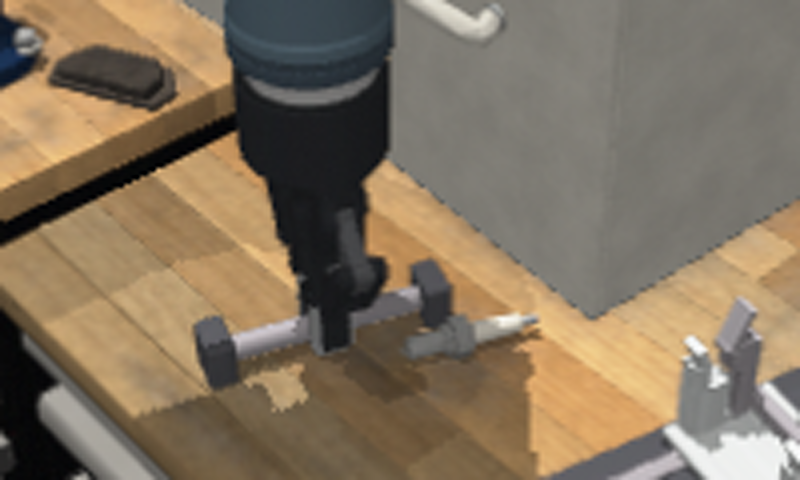

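The bar is between the pads at about crop (330,340), but the width reads 11 mm for a 14 mm bar. I'll lift it and check.

Call:
step_arm(
  moves=[
    [[-1, 0, 0, -5, 0, 0, 0], [-1, 0, 0, -15, 0, 0, 0], [-1, 0, 0, -30, 0, 0, 0], [-1, 0, 0, -50, 0, 0, 0], [-1, 0, 0, -75, 0, 0, 0], [-1, 0, 0, -100, 0, 0, 0], [-1, 0, 0, -120, 0, 0, 0], [-1, 0, 0, -125, 0, 0, 0], [-1, 0, 0, -125, 0, 0, 0], [-1, 0, 0, -125, 0, 0, 0]],
  ],
)

```text
t: 5.25
eef_pos: [447.6, -196.7, 150.0]
tcp_rot: [-2.54, -1.848, 0.003]
ft_force: [-0.6, -0.1, -1.2]
grip_width: 10.7
```

```bash
python3 - <<'E'
from h import *
crop(robot.get_image('scene'),200,130,400,280,4,'pics/s3.png')
s=robot.state();print(s['t'],s['eef_pos'],s['ft_force'],s['moment'],s['grip_width'],s['q'],yawdeg())
E
```

```text
5.3 [ 447.60378731 -196.77367125  149.95582393] [-0.23257661  0.16687967 -1.93055235] [-0.01194417 -0.01853899  0.05928205] 11.066356756965844 [-0.0398798   0.4513113   0.45007211  2.05820832 -0.29838132  0.69596297
  1.86015131] -17.935949934177575
```

View pics/s3.png

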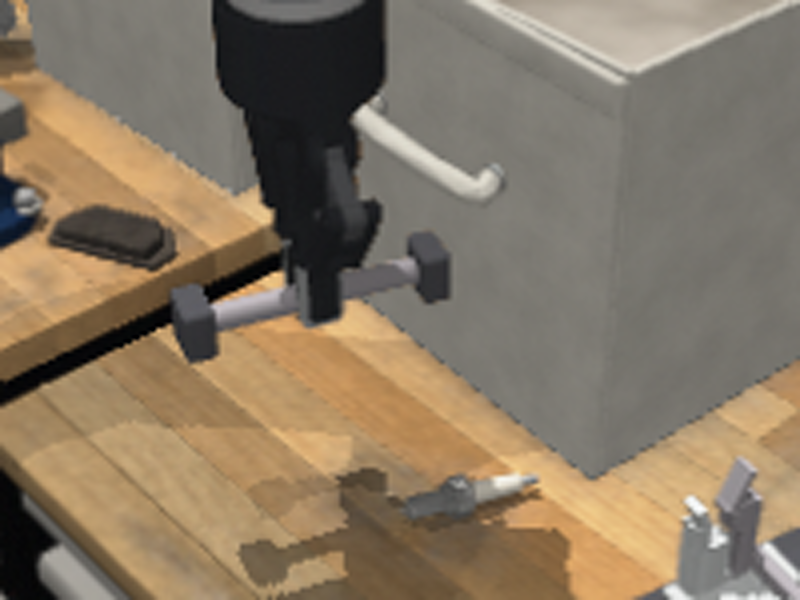

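The bar is held and hangs level, and the plug has not moved. Carrying it to a point above the tester while turning 85°.

Call:
step_arm(
  moves=[
    [[-1, -25, 6, -5, 0, 0, 6], [-1, -62, 14, -10, 0, 0, 16], [-1, -100, 25, -10, 0, 0, 26], [-1, -132, 42, -10, 0, 0, 36], [-1, -162, 60, -10, 0, 0, 46], [-1, -180, 79, -10, 0, 0, 56], [-1, -186, 100, -10, 0, 0, 66], [-1, -187, 120, -10, 0, 0, 75], [-1, -187, 138, -8, 0, 0, 82], [-1, -187, 148, -5, 0, 0, 85]],
  ],
)

```text
t: 6.55
eef_pos: [531.5, -419.9, 153.4]
tcp_rot: [3.121, -0.356, -0.006]
ft_force: [0.6, -0.5, -1.3]
grip_width: 10.9
```

```bash
python3 - <<'E'
from h import *
crop(robot.get_image('scene'),310,205,490,345,4,'pics/s4.png');crop(robot.get_image('top'),350,120,470,270,4,'pics/t4.png')
s=robot.state();print(s['t'],s['eef_pos'],s['ft_force'],s['moment'],s['grip_width'],s['q'],yawdeg())
p=s['eef_pos']-[0,0,11.7]; y=np.radians(yawdeg()); d=np.array([np.cos(y),np.sin(y),0])
P=[p,p+52*d,p-52*d]
for n,x0,y0 in(('scene',310,205),('top',350,120)): print(n,((proj(n,P)-[x0,y0])*4).round())
sh([531.4,-420.2,120],-102.9)
E
```

```text
6.65 [ 531.43911347 -419.6086991   153.1673037 ] [ 0.43931482  0.13582923 -2.09859906] [-0.01138029  0.05700175 -0.0439152 ] 10.859905783803415 [ 0.11520784  0.83604522  0.79006754  1.56309962 -0.65959231  1.02948408
  0.86755921] -102.87070025876753
scene [[343. 143.]
 [420. 216.]
 [272.  76.]]
top [[291. 340.]
 [395. 360.]
 [188. 320.]]
tool shifts
 [[ 0.2  0.6 33.2]]
turn [0.03 0.22 0.03]
```

View pics/s4.png

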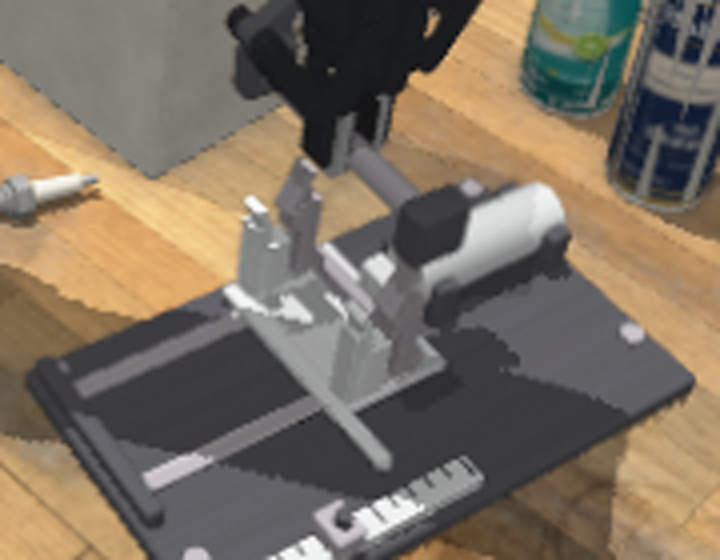

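View pics/t4.png

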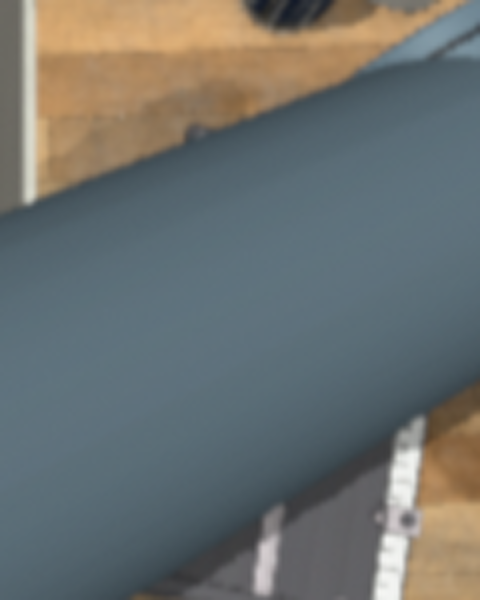

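The scene crop shows the right end block centred at about (434,227). The tool pose predicts (432,227), so the grasp offset holds. Lowering to the mouth.

Call:
step_arm(
  moves=[
    [[-1, 0, 0.5, 12, 0, 0, 0], [-1, 0, 0.5, 24, 0, 0, 0], [-1, 0, 0.5, 34, 0, 0, 0], [-1, 0, 0.5, 42, 0, 0, 0], [-1, 0, 0.5, 47, 0, 0, 0], [-1, 0, 0.5, 50, 0, 0, 0], [-1, 0, 0.5, 50, 0, 0, 0], [-1, 0, 0.5, 50, 0, 0, 0], [-1, 0, 0.5, 50, 0, 0, 0], [-1, 0, 0.5, 50, 0, 0, 0]],
  ],
)

```text
t: 7.9
eef_pos: [531.2, -420.1, 103.3]
tcp_rot: [3.122, -0.352, -0.006]
ft_force: [0.2, -0.5, -1.6]
grip_width: 11.0
```

```bash
python3 - <<'E'
from h import *
im=robot.get_image('scene')
crop(im,350,225,450,325,6,'pics/s5.png')
s=robot.state();print(s['t'],s['eef_pos'],s['ft_force'],s['grip_width'],yawdeg())
p=s['eef_pos']-[0,0,11.7]; y=np.radians(yawdeg()); d=np.array([np.cos(y),np.sin(y),0])
print(((proj('scene',[p,p+38*d,p-38*d,p+60*d])-[350,225])*6).round())
E
```

```text
7.95 [ 531.16463778 -420.12223423  103.28712142] [-0.45370573  0.93800134 -2.6406227 ] 11.168535914176656 -102.87315345445886
[[255. 219.]
 [334. 299.]
 [180. 144.]
 [383. 347.]]
```

View pics/s5.png

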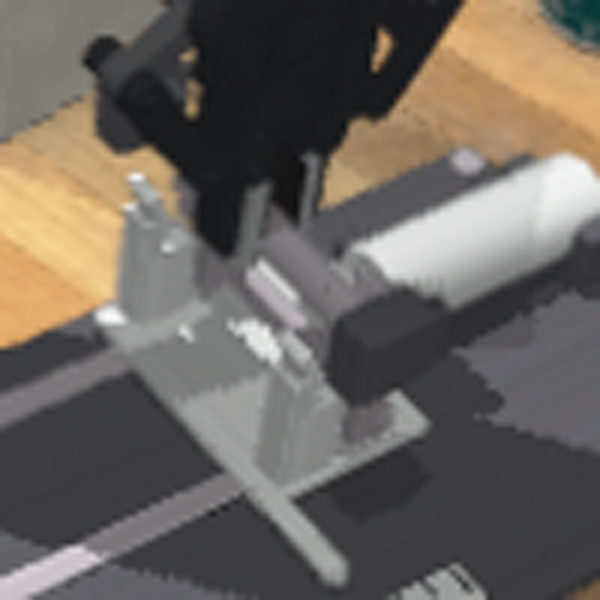

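The bar sits at z of about 92, just above the jaws and free of contact, with its block just outside the right clip. Pressing down.

Call:
step_arm(
  moves=[
    [[-1, 0, 0, 4, 0, 0, 0], [-1, 0, 0, 8, 0, 0, 0], [-1, 0, 0, 12, 0, 0, 0], [-1, 0, 0, 16, 0, 0, 0], [-1, 0, 0, 20, 0, 0, 0], [-1, 0, 0, 24, 0, 0, 0], [-1, 0, 0, 27, 0, 0, 0], [-1, 0, 0, 30, 0, 0, 0], [-1, 0, 0, 32, 0, 0, 0], [-1, 0, 0, 32, 0, 0, 0]],
  ],
  squeeze=100,
)

```text
t: 9.2
eef_pos: [531.6, -420.3, 71.8]
tcp_rot: [3.121, -0.352, -0.004]
ft_force: [1.2, -0.1, 1.3]
grip_width: 10.4
```

```bash
python3 - <<'E'
from h import *
im=robot.get_image('scene')
crop(im,350,225,450,325,6,'pics/s6.png')
s=robot.state();print(s['t'],s['eef_pos'],s['ft_force'],s['moment'],s['grip_width'],yawdeg())
p=s['eef_pos']-[0,0,11.7]; y=np.radians(yawdeg()); d=np.array([np.cos(y),np.sin(y),0])
print(((proj('scene',[p,p+38*d,p-38*d,p+60*d,p-60*d])-[350,225])*6).round())
E
```

```text
9.25 [ 531.59306753 -420.28794224   71.75712202] [ 1.31026815 -0.43332451  3.34212658] [-0.07291755 -0.28060723  0.25182162] 10.48216744320674 -102.8520006082736
[[244. 291.]
 [321. 371.]
 [171. 216.]
 [368. 420.]
 [131. 174.]]
```

View pics/s6.png

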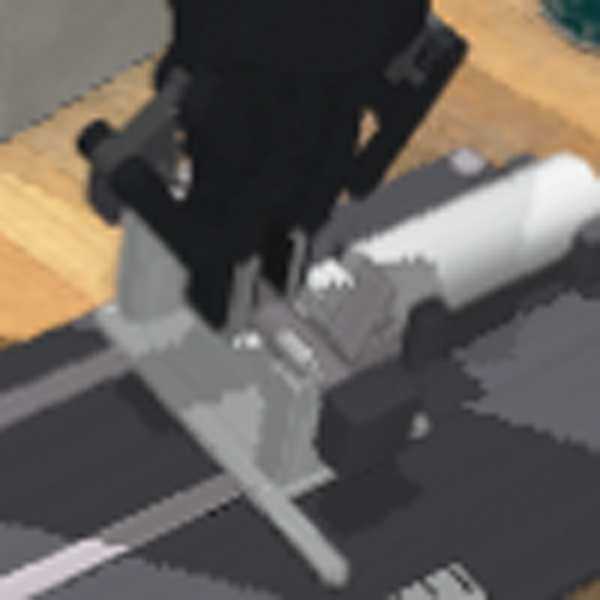

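The end block centre is at about (367,418), as predicted for axis height 60, and the sprung jaw's nose lies over the bar. I'll press a further 2 mm to feel the bottom, then ease off.

Call:
step_arm(
  moves=[
    [[-1, 0, 0, 0.5, 0, 0, 0], [-1, 0, 0, 1, 0, 0, 0], [-1, 0, 0, 1.5, 0, 0, 0], [-1, 0, 0, 2, 0, 0, 0], [-1, 0, 0, 2, 0, 0, 0], [-1, 0, 0, 2, 0, 0, 0], [-1, 0, 0, 2, 0, 0, 0], [-1, 0, 0, 2, 0, 0, 0], [-1, 0, 0, 2, 0, 0, 0], [-1, 0, 0, 2, 0, 0, 0]],
  ],
)

```text
t: 10.5
eef_pos: [531.7, -420.4, 71.6]
tcp_rot: [-3.122, 0.352, 0.003]
ft_force: [-1.7, 4.3, 14.7]
grip_width: 10.2
```

It is bottomed: force rose to 15 N with no further travel. Tool x lines up with seat x, so I'll draw out along -x.

Call:
step_arm(
  moves=[
    [[-1, -2, 0, 0, 0, 0, 0], [-1, -5, 0, 0, 0, 0, 0], [-1, -9, 0, 0, 0, 0, 0], [-1, -14, 0, 0, 0, 0, 0], [-1, -19, 0, 0, 0, 0, 0], [-1, -24, 0, 0, 0, 0, 0], [-1, -29, 0, 0, 0, 0, 0], [-1, -33, 0, 0, 0, 0, 0], [-1, -36, 0, 0, 0, 0, 0], [-1, -36, 0, 0, 0, 0, 0]],
  ],
)

```text
t: 11.75
eef_pos: [496.9, -412.2, 71.8]
tcp_rot: [-3.122, 0.351, 0.002]
ft_force: [5.4, -0.2, 1.9]
grip_width: 10.4
```

```bash
python3 - <<'E'
from h import *
im=robot.get_image('scene'); cv2.imwrite('pics/sc7.png',im[:,:,::-1])
crop(im,330,245,430,345,6,'pics/s7.png'); t=robot.get_image('top');cv2.imwrite('pics/tp7.png',t[:,:,::-1]);crop(t,400,180,480,270,6,'pics/t7.png')
s=robot.state();print(s['t'],s['eef_pos'],s['ft_force'],s['grip_width'],yawdeg())
E
```

```text
11.85 [ 497.05890662 -412.27761921   71.79143042] [ 5.58648143 -1.0662641   2.91861285] 10.297030049435595 -102.83867911582769
```

View pics/s7.png

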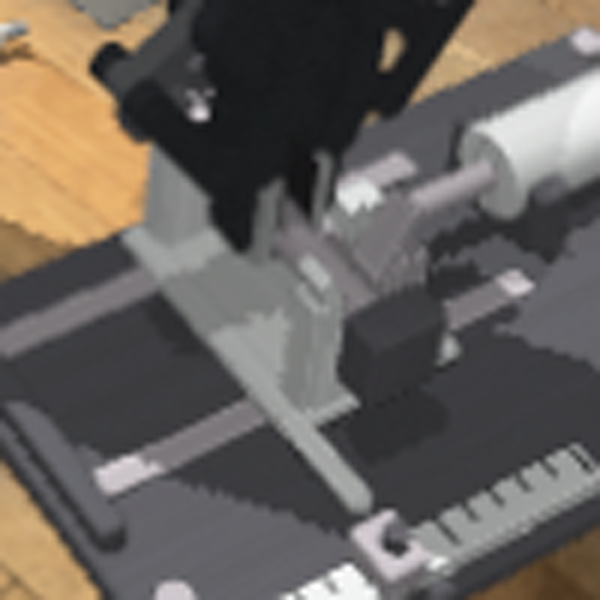

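View pics/t7.png

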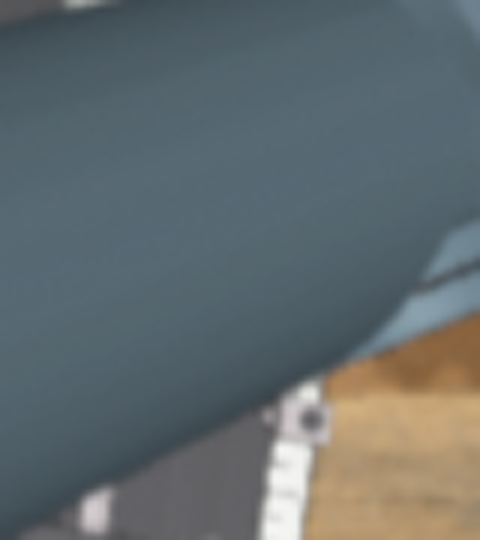

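The carriage has come out, the spring reads 5.6 N, and the pointer tip at crop (365,503) is nearing the rider at (385,545). I need to locate the mark's tip more precisely.

```bash
python3 - <<'E'
from h import *
a=cv2.imread('pics/scene0.png');b=cv2.imread('pics/sc7.png');t=cv2.imread('pics/top0.png')
f=lambda im,x0,y0,w,h,s:cv2.resize(im[y0:y0+h,x0:x0+w],None,fx=s,fy=s,interpolation=cv2.INTER_LANCZOS4)
cv2.imwrite('pics/z7.png',np.hstack([f(a,375,318,40,36,9),f(b,375,318,40,36,9)]))
cv2.imwrite('pics/zt.png',f(t,430,225,40,40,14))
E
```

```text
(no output)
```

View pics/z7.png

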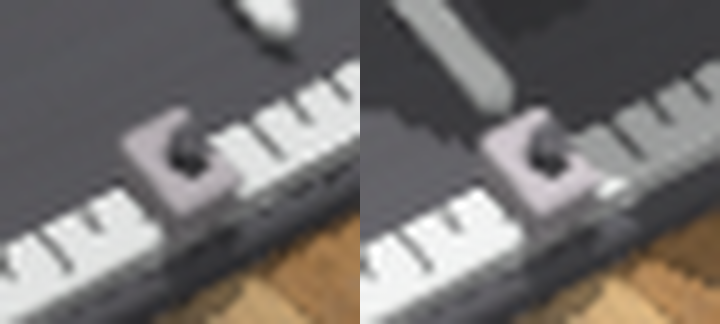

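View pics/zt.png

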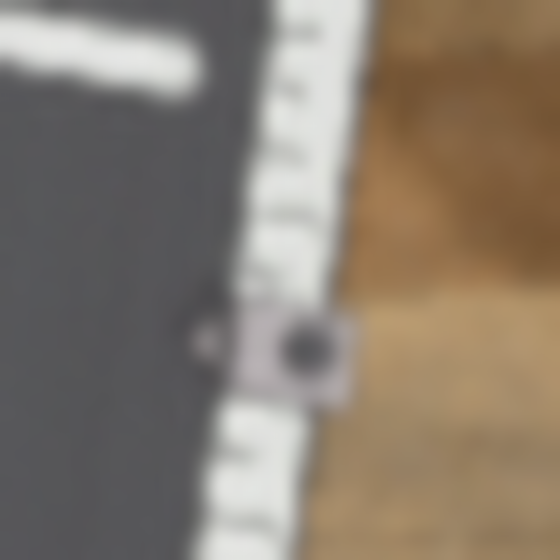

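```bash
python3 - <<'E'
from h import *
a=np.radians(-12.9);ex=np.array([np.cos(a),np.sin(a)]);ey=np.array([-ex[1],ex[0]])
def S(P):return np.c_[P[:,:2]@ex,P[:,:2]@ey].round(1)
g=lambda u,v:(375+(u+.5)/9-.5,318+(v+.5)/9-.5)
h=lambda u,v:(430+(u+.5)/14-.5,225+(v+.5)/14-.5)
p0=(310+386.5/4-.5,235+345.5/4-.5)
for z in(20,):
  print('pointer0 scene,top',S(plane('scene',[p0,g(285,35)],z)),S(plane('top',[h(197,70)],z)))
  print('pointer now',S(plane('scene',[g(135,105)],z)))
for z in(15,20,25):
  print(z,'mark tip top',S(plane('top',[h(203,342)],z)),'screw top',S(plane('top',[h(310,350)],z)),'scene front edge mid, body mid',S(plane('scene',[g(152,125),g(182,161)],z)))
c=[(235,310),(350,318),(340,400),(225,385)]
print(S(plane('top',[h(*q) for q in c],22)))
print('scene corners',S(plane('scene',[g(*q) for q in [(122,143),(183,108),(240,183),(183,215)]],22)))
E
```

```text
pointer0 scene,top [[ 593.  -369.1]
 [ 592.3 -370.1]] [[ 592.2 -372.6]]
pointer now [[ 556.4 -368.6]]
15 mark tip top [[ 549.2 -381.1]] screw top [[ 551.3 -398.3]] scene front edge mid, body mid [[ 559.2 -371.3]
 [ 559.1 -381. ]]
20 mark tip top [[ 548.6 -379.7]] screw top [[ 550.7 -396.8]] scene front edge mid, body mid [[ 556.4 -374. ]
 [ 556.3 -383.5]]
25 mark tip top [[ 548.  -378.2]] screw top [[ 550.  -395.2]] scene front edge mid, body mid [[ 553.6 -376.6]
 [ 553.6 -386. ]]
[[ 554.5 -383.4]
 [ 556.8 -401.8]
 [ 543.4 -402. ]
 [ 542.2 -383.5]]
scene corners [[ 547.8 -375.4]
 [ 562.9 -374.9]
 [ 561.7 -394.1]
 [ 547.9 -394.3]]
```

The rider's top face triangulates to about 32 mm, not 20. With that height, both views put the mark at x of about 549 in seat axes, against 556.4 for the pointer now. About 7.5 mm remains.

Call:
step_arm(
  moves=[
    [[-1, -2, 0, 0, 0, 0, 0], [-1, -4, 0, 0, 0, 0, 0], [-1, -6, 0, 0, 0, 0, 0], [-1, -7.5, 0, 0, 0, 0, 0], [-1, -8, 0, 0, 0, 0, 0], [-1, -8, 0, 0, 0, 0, 0], [-1, -8, 0, 0, 0, 0, 0], [-1, -8, 0, 0, 0, 0, 0], [-1, -8, 0, 0, 0, 0, 0], [-1, -8, 0, 0, 0, 0, 0]],
  ],
)

```text
t: 13.1
eef_pos: [489.8, -410.6, 71.8]
tcp_rot: [3.122, -0.351, 0.0]
ft_force: [5.4, -1.5, 0.3]
grip_width: 10.4
```

```bash
python3 - <<'E'
from h import *
im=robot.get_image('scene')[:,:,::-1]; cv2.imwrite('pics/sc8.png',im); cv2.imwrite('pics/tp8.png',robot.get_image('top')[:,:,::-1])
f=lambda im,x0,y0,w,h,s:cv2.resize(im[y0:y0+h,x0:x0+w],None,fx=s,fy=s,interpolation=cv2.INTER_LANCZOS4)
cv2.imwrite('pics/z8.png',np.vstack([f(im,375,318,40,36,9),f(cv2.imread('pics/tp8.png'),430,235,40,26,9)]));cv2.imwrite('pics/s8.png',f(im,320,250,110,90,7))
s=robot.state();print(s['t'],s['eef_pos'],s['ft_force'],s['grip_width'],yawdeg())
E
```

```text
13.2 [ 489.77787461 -410.55262835   71.8097839 ] [ 5.37255305 -0.56737425  0.02584841] 10.173571929495079 -102.82468256958477
```

View pics/z8.png

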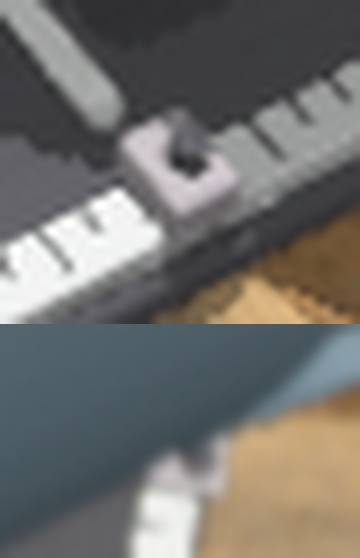

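View pics/s8.png

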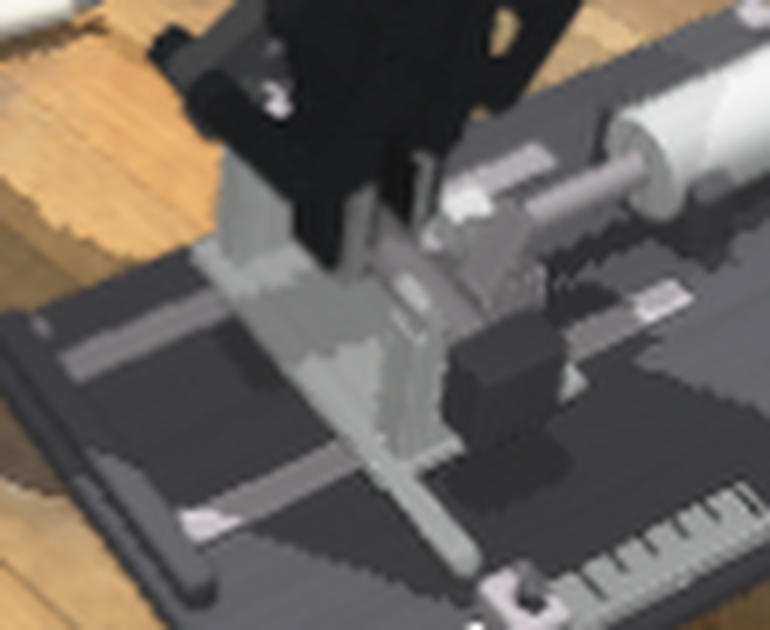

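```bash
python3 - <<'E'
from h import *
a=np.radians(-12.9);ex=np.array([np.cos(a),np.sin(a)]);ey=np.array([-ex[1],ex[0]])
S=lambda P:np.c_[P[:,:2]@ex,P[:,:2]@ey].round(1)
g=lambda u,v:(375+(u+.5)/9-.5,318+(v+.5)/9-.5)
h=lambda u,v:(430+(u+.5)/14-.5,225+(v+.5)/14-.5)
print(S(plane('scene',[g(105,120),g(110,115)],20)))
# body top corners triangulated across both views
sc=[g(*q) for q in [(183,108),(240,183),(183,215),(122,143)]]; tp=[h(*q) for q in [(235,310),(350,318),(340,400),(225,385)]]
P=two(sc,tp);print(np.c_[S(P[:,:3]),P[:,2:].round(1)],P[:,:3].mean(0)[:2]@ex)
print(two([(310+386.5/4-.5,235+345.5/4-.5)],[h(197,70)])[:, :2]@ex)
s=robot.state();print(s['joint_velocities'].round(4).max(),s['eef_pos'][:2]@ex-np.array([531.7,-420.4])@ex)
E
```

```text
[[ 549.2 -368.5]
 [ 550.8 -368. ]]
[[ 5.544e+02 -3.807e+02  3.410e+01  3.400e+00]
 [ 5.558e+02 -3.988e+02  3.190e+01  8.000e-01]
 [ 5.425e+02 -3.990e+02  3.170e+01  5.000e-01]
 [ 5.415e+02 -3.807e+02  3.240e+01  1.200e+00]] 548.527919140918
[591.08845857]
0.0012 -43.062487870438304
```

```bash
python3 - <<'E'
from h import *
print(robot.sign_off()); s=robot.state(); print(s['t'],s['eef_pos'],s['ft_force'],s['grip_width'])
E
```

```text
the job is handed in; nothing more can be done
None
the job is handed in; nothing more can be done
```

The bar is in the clips and the carriage is drawn out about 43 mm, with the pointer level with the mark. I handed in at about 13 s, still gripping the bar and holding against the spring; no verdict is reported.

- **Seating:** pressing 2 mm further raised the force to about 15 N with no more travel. The scene picture shows the jaw's nose over the bar, with the axis about 60 mm up. I had no direct reading of the jaw opening.
- **Pointer at the mark:** in the travel direction the pointer measured 549–551 mm (scene view) and the mark about 548.5 mm (both views). That is a gap of roughly 1–2 mm against the 5 mm allowed. The tool's own travel of 43 mm puts the gap under 1 mm.
- **Holding:** the wrist read about 5.4 N along the pull, and the arm was at rest.
- **Bystanders:** the arm stayed clear of the plug and the pad, and nothing looked moved in the pictures that showed them. The mark was in the same place after most of the draw. I did not measure any of the three at the end.

Two readings disagreed:
- **Grip width:** it read 10–11 mm on the 14 mm bar throughout, but the bar stayed in the grip.
- **Mark height:** taking the top of the mark's rider as 20 mm high put it about 7 mm off between the two cameras. Triangulating its real height, about 32 mm, resolved that.

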